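# Park the hinge pin and hold a hinge leaf in line with its jamb

### The job

Turn the pointer knob on the hinge fixture until its pointer stands on the long zero mark, which draws the pin out of the gap between the two fixed knuckles. Then take the loose steel hinge leaf out of its grey holder and, keeping it upright, lower its knuckle into that gap until the three bores line up as one straight hole. Finish while still holding the leaf there in the gripper, with the leaf not resting on or pressing against the fixture, and leave the bottle, the flask and the screw cap undisturbed.

Things in the scene. Friction and masses are not known exactly. Their poses are not given: they have to be found in the camera images.
- jamb: Fixed aluminium hinge fixture, place and yaw vary. Origin: on the worktop below the middle of the hinge line; z up, y along the hinge line, x across it (jamb block on +x). Base plate 100 mm in x, y -127 to +55 mm, 10 mm thick. Knob housing 60 x 62 mm, centred at y -92 mm, 98 mm high. Between the knuckles nothing is higher than 46 mm, except the pin
- hinge_line (a point): Middle of the hinge line, 75 mm above the worktop, midway between the two fixed steel knuckles, on their axis; axes as the jamb's. Knuckles: outside diameter 24 mm (tops at 87 mm), bore 14 mm, along y from -39 to -18 mm and from 18 to 39 mm: the gap between them is 36 mm wide
- knob_grip (a point): Point on the knob's upright axis, 123 mm above the worktop, at jamb y -92 mm; axes as the jamb's, not turning with the knob. The black grip bar is 11 mm thick, about 38 mm long, from 106 to 134 mm above the worktop; under it a round skirt (40 mm diameter, top at 106 mm) and a white dial (58 mm diameter, top at 101 mm)
- knob (a joint): Angle of the pointer knob, rad, growing counter-clockwise seen from above, -0.45 to 1.4. At 0 the bar lies along jamb x and the pointer (end with a small nose and a white line on the skirt) stands on the dial's long mark, at jamb -x; short marks every 0.25 rad. It stays where it is left (friction 0.05 N m) and racks the pin to jamb +y by 32 mm per rad
- pin_tip (a point): End of the steel pin, 7 mm diameter, which slides on the hinge line out of the housing through the -y knuckle. With the knob at 0 it is at jamb y -22 mm, 4 mm inside that knuckle and clear of the gap; at the start it stands in the gap and blocks it
- leaf: Loose steel hinge leaf, 0.10 to 0.21 kg. Origin: middle of its bore; y along the bore, z towards the plate (up as it stands). One knuckle 24 mm in diameter, 30 mm long, bore 14 mm; a 30 mm wide neck; a plate 8 mm thick (x), 70 mm wide (y), from 20 to 90 mm above the origin. Same after a half turn about z. In the holder its origin is 20 mm above the worktop
- holder: Fixed grey plastic holder, 70 x 112 mm. Origin: underside centre, on the worktop, below the leaf's origin; y along the leaf's width. Two slotted posts 58 mm high at 26 to 50 mm to either side (y) guide the plate's side edges with about 1.7 mm play; between the posts it is open. The leaf lifts straight up out of it
- bottle_bench: Bystander: laboratory bottle with screw cap, 56 mm diameter, 101 mm tall, origin at its underside
- flask_small: Bystander: small conical glass flask, 45 mm diameter, 62 mm tall, origin at its underside
- cap_a: Bystander: screw cap lying on the worktop, 46 mm diameter, 16 mm tall, origin at its underside

How it is judged:
By the outcome, as a careful person would: the job done as asked, in the order asked, and still so for the second after the job is handed in, while the arm keeps its last pose, push and grip.
It also fails if it takes over 64 s, if anything falls off the work surface, if the arm or the gripper's body presses on something with over 40 N, if the wrist force passes 120 N, or if a joint passes its speed limit or range.

### The arm

A 6-joint arm with a two-finger parallel gripper is mounted at the origin on a cart in front of the work surface, level with it; the furniture and walls round the work are solid. World frame = base frame: x ahead of the robot, y to its left, z up, the work surface at z = 0. Lengths are in m, angles in rad, forces in N, time in s.
With the tool pointing down it reaches from about 0.25 to 0.725 m from the base axis. Payload 4 kg.
Tool frame: the origin (TCP) lies at the very end of the fingers, on their centre line; the grasp point (between the pads) lies behind it (bot.pinch_z is the z of the grasp point in the tool frame, in m); z points along the fingers, y is the line along which they close (so a half turn about z gives the same grasp; the last joint's range is limited). The gripper opens to 85 mm and grips with 20 to 120 N. Pads are 22 mm wide; open, the fingers measure 114 mm over their backs; the gripper's body (76 mm by 85 mm) begins 54 mm behind the grasp point. The pads swing forward as they close: fully open they stand 13 mm farther back than shut.
Start: joints at [1.133, 0.241, 0.005, 1.335, 0, 1.571], TCP at [0.212, 0.453, 0.231] pointing down, gripper open.
Joint ranges: [-2.72, 2.72], [-1.05, 1.87], [-1.09, 1.28], [-1.99, 2.15], [-1.42, 1.44], [-3.14, 3.14]. Speed limits (rad/s): [2.79, 2.79, 3.14, 3.14, 3.14, 3.14].

### API

Orientations are given as [roll, pitch, yaw] about the fixed x, y, z axes, in that order (R = Rz(yaw) Ry(pitch) Rx(roll)).
In Python, from plant import bot, grab_frame, camera_model, finish_job gives the robot as it stands.
- The arm moves only by the shell command python3 -m crank 'ROWS'. ROWS is JSON, a list that holds one entry, the list of rows, each a list of 5 numbers: the shift along the tool's x, y, z in units of 25 mm (1.0 is 25 mm), then the turn about the tool's z in units of 8 degrees (1.0 is 8 degrees), then the gripper command: -1 is fully open, 1 is shut, values between are in proportion. In form: [[[tx, ty, tz, spin, gripper], ...]]. A call has 1 to 20 rows; each row is the pose to reach, as a shift and turn from the pose commanded when the call began, along the tool's axes at that moment; what a row does not reach only later rows make up. A row lasts 1/10 s, in which the tool goes at most 50 mm and 8.59 degrees, less where a joint would pass 70% of its speed; a pose out of reach is approached as far as the arm can. A call with a gripper value outside its range is refused whole. The fingers move at their own pace and stop on an object; the grip force is fixed at half the most. Time passes only in rows, so rows that repeat a pose let the fingers close. It gives the time, the measured TCP pose, the force, the opening and the grip force at its end, in the units of the state.
- bot.observe(): the state, without advancing time (a new reading comes with each control period).
- grab_frame(name): name is "side" or "top" or "wrist"; returns (picture, depth): 480x640x3 uint8, red, green, blue; 480x640 float32, m along the optical axis (not along the pixel's ray), 0 where there is no reading.
- camera_model(name): a dict with "fx", "fy", "cx", "cy" (pixels), "world_to_cam" (4x4, takes a point from world to camera coordinates). Camera axes: x right, y down, z forward; pixel columns grow to the right and rows downward; lengths in m; the calibration is good to about 2 mm. The wrist camera is an equidistant fisheye: a pixel r from the principal point sees the ray r / f radians off the axis. A picture is of the moment at which its call begins: read the wrist's pose just before it. camera_model takes no time and is no camera call; for the wrist camera it gives the pose at the moment of the call.
- finish_job(): hands the job in; it is judged then, once.
The state is a dict: "clock": time; "q": joint angles; "qd": joint speeds; "joint_torque": joint torques, N m; "eef_pos": TCP position; "tool_rot": TCP orientation; "contact_force": force on the tool from outside, world axes, zero at the start; "ft_torque": the same for the moment, N m; "width": finger opening in m; "grip_force": force on a finger pad.
Only numpy, scipy, OpenCV 4.12 (cv2) and the standard library are available. Lean on these libraries where they do the work, as an engineer would, in place of code of your own. Each camera call takes 0.05 s, during which the arm holds its last target. There are 200 camera calls.

## Working session

There is one attempt and no reset: what is moved stays moved. The work goes in short steps, Python scripts to look and compute and a shell command to move; the robot and the scene stay as the last step left them, time stands still between calls to the robot, and variables do not carry over. Pictures are saved under pics/ and viewed, at most 10 in all, crops included, and the job is handed in when it is done.

```bash
ls; mkdir -p pics; cat > h.py <<'E'
import numpy as np, cv2
from plant import bot, grab_frame, camera_model, finish_job
def cloud(name):
    m=camera_model(name); im,d=grab_frame(name)
    v,u=np.mgrid[0:480,0:640]
    if name!="wrist":
        p=np.stack([(u-m['cx'])/m['fx']*d,(v-m['cy'])/m['fy']*d,d],-1)
    else:
        a=(u-m['cx'])/m['fx'];b=(v-m['cy'])/m['fy'];r=np.hypot(a,b)+1e-9;t=np.tan(np.minimum(r,1.5))
        p=np.stack([a/r*t*d,b/r*t*d,d],-1)
    T=np.linalg.inv(np.array(m['world_to_cam']))
    return im,d,p@T[:3,:3].T+T[:3,3],m
def save(n,im): cv2.imwrite('pics/'+n+'.png',im[...,::-1])
E
python3 - <<'E'
from h import *
print(bot.pinch_z,bot.observe())
for n in('top','side'):
    im,d,P,m=cloud(n); np.savez('/tmp/'+n,im=im,d=d,P=P); save(n,im); print(n,m)
E
```

```text
pics
-0.0187 {'clock': 0.0, 'q': array([1.13300245e+00, 2.41417909e-01, 3.69896682e-03, 1.33519838e+00,
       2.54585333e-05, 1.57078993e+00]), 'qd': array([-1.17014925e-04, -1.22156212e-03,  9.22322264e-05,  5.03323056e-04,
       -1.26422411e-03,  1.29553607e-04]), 'joint_torque': array([-1.60425305e-03, -3.72317004e+01,  2.52409476e+01,  1.68732530e-02,
       -2.09082731e-05,  6.34782520e-07]), 'eef_pos': array([0.21169111, 0.4522644 , 0.23040086]), 'tool_rot': array([-3.13947166e+00, -2.54720410e-05,  2.70380512e+00]), 'contact_force': array([-0.35777706,  0.69426158,  0.62192529]), 'ft_torque': array([-0.08248121,  0.03458767, -0.03220194]), 'grip_force': 0.0, 'width': 0.08510772268271724}
top {'fx': 547.0851903095033, 'fy': 547.0851903095033, 'cx': 318.14995688949705, 'cy': 241.29017107101444, 'world_to_cam': array([[-1.77365450e-02, -9.99842475e-01, -6.63110954e-04,
         2.46177485e-02],
       [-9.87634807e-01,  1.76233036e-02, -1.55778389e-01,
         5.31182712e-01],
       [ 1.55765537e-01, -2.10805895e-03, -9.87791807e-01,
         1.34261410e+00],
       [ 0.00000000e+00,  0.00000000e+00,  0.00000000e+00,
         1.00000000e+00]])}
side {'fx': 602.1677732139316, 'fy': 602.1677732139316, 'cx': 329.7108184767729, 'cy': 240.06140954131493, 'world_to_cam': array([[ 0.91091316, -0.41175723, -0.02632872, -0.46790058],
       [-0.16869216, -0.31343607, -0.93450564,  0.16817791],
       [ 0.37653708,  0.85569493, -0.35497325,  1.21008192],
       [ 0.        ,  0.        ,  0.        ,  1.        ]])}
```

View pics/top.png

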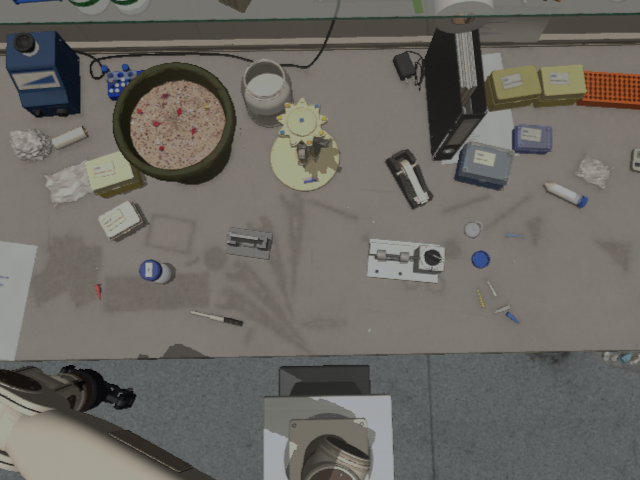

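View pics/side.png

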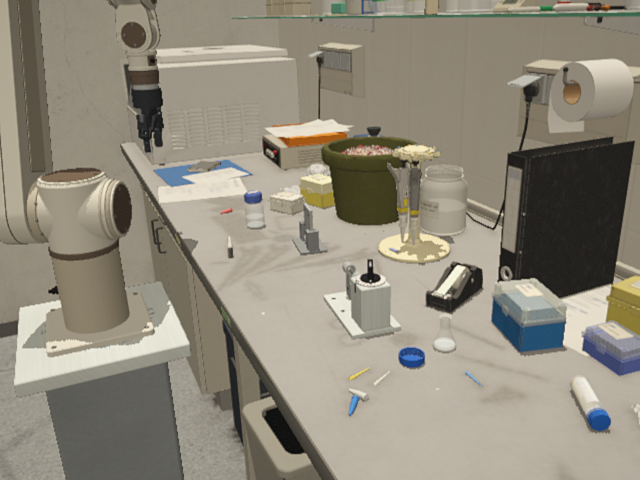

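Top view: holder with leaf at about (249,243), the fixture at (405,260) with its knob at (431,258), flask (472,229), cap (481,259) and bottle (157,271). The side view agrees. Next I measure with depth.

```bash
python3 - <<'E'
from h import *
Z=np.load('/tmp/top.npz');P=Z['P'];im=Z['im']
def pt(u,v,z):
    m=camera_model('top');T=np.linalg.inv(m['world_to_cam']);r=T[:3,:3]@[(u-m['cx'])/m['fx'],(v-m['cy'])/m['fy'],1];o=T[:3,3];return o+r*(z-o[2])/r[2]
print('table z',np.median(P[280:310,280:340,2]))
def box(n,r,lo,hi):
    v0,v1,u0,u1=r;Q=P[v0:v1,u0:u1].reshape(-1,3);Q=Q[(Q[:,2]>lo)&(Q[:,2]<hi)]
    b=cv2.minAreaRect((Q[:,:2]*1000).astype(np.float32));print(n,len(Q),b,Q.mean(0).round(4))
box('plate',(230,292,355,450),.005,.2)
box('housing',(230,292,355,450),.085,.1025)
box('knob',(230,292,355,450),.115,.14)
box('knuck',(230,292,355,412),.062,.095)
box('holder',(222,265,220,280),.006,.2)
box('leaf',(222,265,220,280),.085,.12)
box('posts',(222,265,220,280),.05,.065)
for n,r in dict(bottle=(255,290,135,180),flask=(215,242,460,486),cap=(247,272,468,492)).items(): box(n,r,.006,.2)
c=cv2.resize(im[225:295,355:495],None,fx=5.5,fy=5.5,interpolation=cv2.INTER_CUBIC);save('jambc',c)
E
```

```text
table z 0.0006576713904274945
plate 2991 ((483.83453369140625, -200.94419860839844), (244.72787475585938, 158.75074768066406), 88.9756851196289) [ 0.4789 -0.2011  0.0445]
housing 432 ((483.3934020996094, -209.2111053466797), (162.49273681640625, 59.699729919433594), 82.69581604003906) [ 0.4776 -0.2369  0.096 ]
knob 99 ((478.4351806640625, -255.19699096679688), (38.39965057373047, 12.376262664794922), 65.890869140625) [ 0.478  -0.2544  0.1324]
knuck 227 ((487.1122131347656, -169.9869842529297), (84.02730560302734, 23.71100616455078), 84.03966522216797) [ 0.4866 -0.1681  0.0823]
holder 1082 ((534.6188354492188, 191.95364379882812), (151.13497924804688, 107.62023162841797), 89.11703491210938) [0.5315 0.1912 0.0346]
leaf 139 ((535.8844604492188, 193.79644775390625), (69.9675521850586, 8.983683586120605), 79.95978546142578) [0.535  0.1934 0.1055]
posts 187 ((536.0425415039062, 193.74127197265625), (99.74858856201172, 29.927406311035156), 81.06700134277344) [0.5336 0.189  0.0576]
bottle 645 ((464.6541442871094, 429.7517395019531), (110.62067413330078, 81.34546661376953), 86.67953491210938) [0.4581 0.4138 0.0761]
flask 258 ((567.3088989257812, -377.9838562011719), (63.18629455566406, 58.49539566040039), 18.502214431762695) [ 0.5586 -0.3816  0.0286]
cap 125 ((485.7940979003906, -403.7364196777344), (44.35418701171875, 77.37506103515625), 60.73432540893555) [ 0.4825 -0.4021  0.0129]
```

View pics/jambc.png

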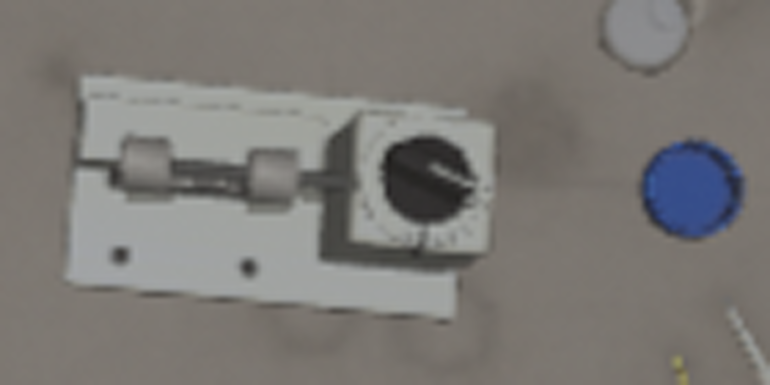

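Crop: the pointer's white line points right and slightly down (to 475,187 from the knob centre 428,180). The long zero mark is at (422,240), on jamb -x. So the jamb yaw is about -6°, the knob is at about (0.478,-0.255), and its angle is about +1.25 rad, to be turned clockwise. I move above the knob.

```bash
python3 -m crank '[[[-7,-7,1,4,-1],[-14,-14,1,8,-1],[-21.65,-21.13,1,11.1,-1],[-21.65,-21.13,1,11.1,-1],[-21.65,-21.13,1,11.1,-1],[-21.65,-21.13,1,11.1,-1],[-21.65,-21.13,1,11.1,-1],[-21.65,-21.13,1,11.1,-1],[-21.65,-21.13,1,11.1,-1],[-21.65,-21.13,1,11.1,-1],[-21.65,-21.13,1,11.1,-1],[-21.65,-21.13,1,11.1,-1],[-21.65,-21.13,1,11.1,-1],[-21.65,-21.13,1,11.1,-1],[-21.65,-21.13,1,11.1,-1],[-21.65,-21.13,1,11.1,-1],[-21.65,-21.13,1,11.1,-1],[-21.65,-21.13,1,11.1,-1],[-21.65,-21.13,1,11.1,-1],[-21.65,-21.13,1,11.1,-1]]]'
python3 - <<'E'
from h import *
print(bot.observe()['q'].round(3))
im,d,P,m=cloud('wrist');np.savez('/tmp/w',im=im,d=d,P=P);save('w1',im);print(m)
E
```

```text
clock: 2.1
eef_pos: [0.4781, -0.2536, 0.2068]
tool_rot: [3.141, -0.0, 1.156]
contact_force: [-0.4, -0.0, -0.0]
width: 0.0854
grip_force: 0.0
[-0.488  0.333  0.067  1.304  0.     1.498]
{'fx': 371.64829954431775, 'fy': 371.64829954431775, 'cx': 316.6500137184567, 'cy': 238.79731219857706, 'world_to_cam': array([[ 9.14686756e-01, -4.04163455e-01,  1.99071105e-04,
        -5.39920385e-01],
       [-3.84726029e-01, -8.70545618e-01,  3.06816248e-01,
        -6.85208403e-02],
       [-1.23830614e-01, -2.80717346e-01, -9.51768748e-01,
         3.44894086e-01],
       [ 0.00000000e+00,  0.00000000e+00,  0.00000000e+00,
         1.00000000e+00]])}
```

View pics/w1.png

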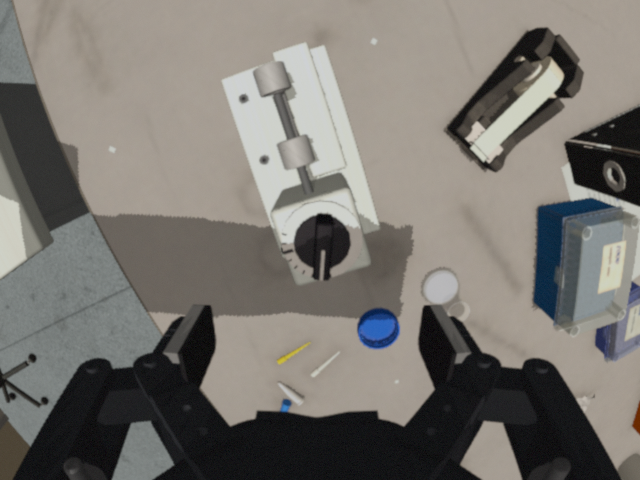

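The wrist view shows the knob bar near (322,245), aligned with the image vertical. The pointer line is at (322,265), the knuckles at (271,80) and (296,152), with the pin spanning the gap. I refine from close by.

```bash
python3 - <<'E'
from h import *
Z=np.load('/tmp/w.npz');P=Z['P'];im=Z['im']
def box(n,r,lo,hi):
    v0,v1,u0,u1=r;Q=P[v0:v1,u0:u1].reshape(-1,3);Q=Q[(Q[:,2]>lo)&(Q[:,2]<hi)]
    b=cv2.minAreaRect((Q[:,:2]*1000).astype(np.float32));print(n,len(Q),np.round(b[0],1),np.round(b[1],1),round(b[2],1),Q.mean(0).round(4),np.percentile(Q[:,2],97).round(4))
J=(35,290,215,375)
box('bar',J,.125,.14)
box('knuckA',(55,102,250,292),.077,.095); box('knuckB',(130,172,273,318),.077,.095)
box('housing',(170,290,262,375),.092,.104)
box('plate top',J,.006,.014);box('plate all',J,.006,.14);box('table',(200,300,120,250),-.02,.02)
E
```

```text
bar 1050 [ 482.2 -254.2] [37.7 11.3] 63.1 [ 0.4827 -0.2526  0.1334] 0.1352
knuckA 974 [ 493.3 -141.4] [28.7 23.3] 82.2 [ 0.4942 -0.1389  0.0841] 0.0875
knuckB 1011 [ 487.6 -193.2] [33.1 23.6] 81.9 [ 0.4881 -0.1936  0.0838] 0.0875
housing 4110 [ 480.3 -256.5] [61.6 61.2] 84.1 [ 0.4828 -0.2512  0.0993] 0.1021
plate top 8454 [ 486.5 -201.2] [182.7 100.8] 83.6 [ 0.4848 -0.1854  0.0099] 0.0114
plate all 23366 [ 486.5 -201.2] [182.7 100.8] 83.6 [ 0.4897 -0.2015  0.0549] 0.1334
table 12649 [ 326.3 -240.8] [116.1 154.2] 64.7 [ 3.339e-01 -2.390e-01 -1.000e-04] 0.0013
```

```bash
python3 -m crank '[[[-0.06,0.13,1,0.3,-1],[-0.06,0.13,2.5,0.3,-1],[-0.06,0.13,3.5,0.3,-1],[-0.06,0.13,3.85,0.3,-1],[-0.06,0.13,3.85,0.3,-1],[-0.06,0.13,3.85,0.3,-1],[-0.06,0.13,3.85,0.3,1],[-0.06,0.13,3.85,0.3,1],[-0.06,0.13,3.85,0.3,1],[-0.06,0.13,3.85,0.3,1],[-0.06,0.13,3.85,0.3,1],[-0.06,0.13,3.85,0.3,1],[-0.06,0.13,3.85,0.3,1],[-0.06,0.13,3.85,0.3,1],[-0.06,0.13,3.85,0.3,1],[-0.06,0.13,3.85,0.3,1]]]'
```

```text
clock: 3.75
eef_pos: [0.4803, -0.2576, 0.1104]
tool_rot: [-3.141, 0.0, 1.112]
contact_force: [-3.1, 1.6, 5.7]
width: 0.0096
grip_force: 59.8
```

```bash
python3 -m crank '[[[0,0,0,0.7,1],[0,0,0,1.4,1],[0,0,0,2.1,1],[0,0,0,2.8,1],[0,0,0,3.5,1],[0,0,0,4.2,1],[0,0,0,4.9,1],[0,0,0,5.6,1],[0,0,0,6.3,1],[0,0,0,7,1],[0,0,0,7.7,1],[0,0,0,8.4,1],[0,0,0,8.75,1],[0,0,0,8.75,1],[0,0,0,8.75,1]]]'
python3 - <<'E'
from h import *
im,d=grab_frame('top');save('t2',cv2.resize(im[225:295,355:495],None,fx=5.5,fy=5.5,interpolation=cv2.INTER_CUBIC))
E
```

```text
clock: 5.25
eef_pos: [0.4804, -0.2579, 0.1104]
tool_rot: [3.141, 0.0, -0.11]
contact_force: [-2.8, 0.5, 5.7]
width: 0.0099
grip_force: 59.8
```

```bash
python3 -m crank '[[[0,0,0,0,-0.6],[0,0,0,0,-0.6],[0,0,0,0,-0.6],[0,0,0,0,-0.6],[0,0,-1,0,-1],[0,0,-2.5,0,-1],[0,0,-4,0,-1],[0,0,-5,0,-1],[0,0,-5,0,-1],[0,0,-5,0,-1]]]'
python3 - <<'E'
from h import *
im,d,P,m=cloud('wrist');np.savez('/tmp/w',im=im,d=d,P=P);save('w2',im)
M=(P[...,2]>.125)&(P[...,2]<.14)&(abs(P[...,0]-.48)<.05)&(abs(P[...,1]+.2565)<.05);Q=P[M]
print(len(Q),cv2.minAreaRect((Q[:,:2]*1000).astype(np.float32)),Q.mean(0))
M=(P[...,2]>.006)&(P[...,2]<.014)&(abs(P[...,0]-.48)<.08)&(abs(P[...,1]+.2)<.13);Q=P[M]
print(len(Q),cv2.minAreaRect((Q[:,:2]*1000).astype(np.float32)))
E
```

```text
clock: 6.3
eef_pos: [0.4809, -0.2578, 0.2353]
tool_rot: [3.141, -0.001, -0.11]
contact_force: [0.2, 0.5, 0.7]
width: 0.0856
grip_force: 0.0
865 ((484.1524658203125, -257.4471130371094), (10.580239295959473, 37.98348617553711), 83.53812408447266) [ 0.48528304 -0.25757034  0.13350971]
5776 ((486.71240234375, -201.379150390625), (182.43528747558594, 100.88926696777344), 83.55907440185547)
```

View pics/w2.png

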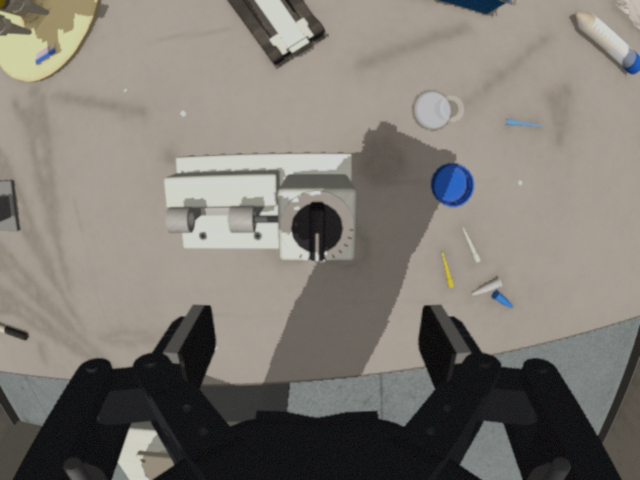

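The bar now lies along jamb x (83.54° against plate 83.56°) with the pointer line on the zero mark at (317,250). The gap between knuckles at (195–230,219) is clear of the pin. Next I go above the leaf.

```bash
python3 -m crank '[[[0.17,-2,0,-1,-1],[0.17,-4,0,-2,-1],[0.17,-6,0,-3,-1],[0.17,-8,0,-4,-1],[0.17,-10,0,-5,-1],[0.17,-12,0,-6,-1],[0.17,-14,0,-7,-1],[0.17,-16,0,-8,-1],[0.17,-18.16,0,-9,-1],[0.17,-18.16,0,-10,-1],[0.17,-18.16,0,-10.8,-1],[0.17,-18.16,0,-10.8,-1],[0.17,-18.16,0,-10.8,-1],[0.17,-18.16,0,-10.8,-1]]]'
python3 - <<'E'
from h import *
o=bot.observe();print(o['q'].round(3),o['eef_pos'],o['tool_rot'])
im,d,P,m=cloud('wrist');np.savez('/tmp/w',im=im,d=d,P=P);save('w3',im)
def box(n,lo,hi,R=.09):
    Q=P[(P[...,2]>lo)&(P[...,2]<hi)&(abs(P[...,0]-.535)<R)&(abs(P[...,1]-.193)<R)]
    print(n,len(Q),cv2.minAreaRect((Q[:,:2]*1000).astype(np.float32)),Q.mean(0))
box('leaf',.104,.12);box('leaf mid',.08,.12);box('holder',.004,.12);box('posts',.053,.063)
E
```

```text
clock: 7.75
eef_pos: [0.5342, 0.1925, 0.2343]
tool_rot: [-3.14, 0.001, 1.396]
contact_force: [0.4, -0.2, -0.1]
width: 0.0854
grip_force: 0.0
[ 0.346  0.377  0.202  1.398 -0.     2.092] [0.53421879 0.19245615 0.23432073] [-3.14035885e+00  7.29792924e-04  1.39588163e+00]
leaf 983 ((538.9886474609375, 196.11807250976562), (69.85055541992188, 8.044418334960938), 80.6482162475586) [0.53929667 0.1975615  0.10927168]
leaf mid 1047 ((538.8197631835938, 196.132568359375), (69.84120178222656, 9.617217063903809), 81.00137329101562) [0.53948384 0.19900602 0.10833436]
holder 7714 ((538.9757080078125, 196.38133239746094), (112.00545501708984, 70.93360900878906), 80.91275787353516) [0.53953882 0.20026374 0.03211041]
posts 1270 ((538.878662109375, 196.3793487548828), (99.08843994140625, 29.467470169067383), 80.14332580566406) [0.54017561 0.20472269 0.05772826]
```

View pics/w3.png

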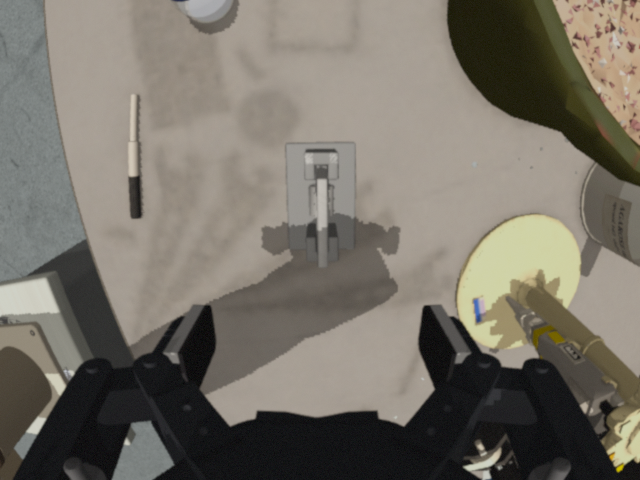

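The wrist view shows the leaf plate edge-on from (322,180) to (322,265), in line with the fingers, and measures give leaf centre (0.539,0.196), 80.8°. I descend and grip.

```bash
python3 -m crank '[[[0.18,0.16,1.5,-0.1,-1],[0.18,0.16,3,-0.1,-1],[0.18,0.16,4.5,-0.1,-1],[0.18,0.16,5.5,-0.1,-1],[0.18,0.16,6.3,-0.1,-1],[0.18,0.16,6.7,-0.1,-1],[0.18,0.16,6.7,-0.1,-1],[0.18,0.16,6.7,-0.1,-1],[0.18,0.16,6.7,-0.1,1],[0.18,0.16,6.7,-0.1,1],[0.18,0.16,6.7,-0.1,1],[0.18,0.16,6.7,-0.1,1],[0.18,0.16,6.7,-0.1,1],[0.18,0.16,6.7,-0.1,1],[0.18,0.16,6.7,-0.1,1],[0.18,0.16,6.7,-0.1,1],[0.18,0.16,6.7,-0.1,1],[0.18,0.16,6.7,-0.1,1]]]'
```

```text
clock: 9.6
eef_pos: [0.5393, 0.1969, 0.0678]
tool_rot: [3.141, -0.0, 1.412]
contact_force: [-1.4, -0.1, 4.0]
width: 0.0077
grip_force: 59.1
```

```bash
python3 -m crank '[[[0,0,-0.4,0,1],[0,0,-1,0,1],[0,0,-1.8,0,1],[0,0,-2.6,0,1],[0,0,-3.6,0,1],[0,0,-4.6,0,1],[0,0,-5.6,0,1],[0,0,-6.6,0,1],[0,0,-7.2,0,1],[0,0,-7.2,0,1],[0,0,-7.2,0,1],[0,0,-7.2,0,1]]]'
python3 - <<'E'
from h import *
o=bot.observe();print(o['q'].round(3),o['eef_pos'],o['tool_rot'],o['ft_torque'])
x=o['eef_pos'];y=o['tool_rot'][2];g=np.array([.4906,-.1655])
d=g-x[:2];X=np.array([np.cos(y),np.sin(y)]);Y=np.array([np.sin(y),-np.cos(y)])
print('go',d@X/.025,d@Y/.025,'spin',(y-np.radians(83.56))/np.radians(8))
E
```

```text
clock: 10.8
eef_pos: [0.5384, 0.1965, 0.2459]
tool_rot: [-3.139, 0.002, 1.412]
contact_force: [-0.5, -0.5, -1.4]
width: 0.0076
grip_force: 58.6
[ 0.35   0.386  0.246  1.433 -0.     2.079] [0.53841444 0.19647819 0.24592612] [-3.13896424e+00  1.54273338e-03  1.41221123e+00] [ 0.03758006 -0.00739859 -0.03353527]
go -14.599475804145086 0.39798354503750144 spin -0.3307820909998271
```

```bash
python3 -m crank '[[[-1.5,0.1,0,-0.1,1],[-3,0.2,0,-0.2,1],[-4.5,0.3,0,-0.33,1],[-6,0.4,0,-0.33,1],[-7.5,0.4,0,-0.33,1],[-9,0.4,0,-0.33,1],[-10.5,0.4,0,-0.33,1],[-12,0.4,0,-0.33,1],[-13.2,0.4,0,-0.33,1],[-14.1,0.4,0,-0.33,1],[-14.6,0.4,0,-0.33,1],[-14.6,0.4,0,-0.33,1],[-14.6,0.4,0,-0.33,1],[-14.6,0.4,0,-0.33,1],[-14.6,0.4,0,-0.33,1]]]'
python3 - <<'E'
from h import *
o=bot.observe();print(o['eef_pos'],o['tool_rot'])
im,d,P,m=cloud('wrist');np.savez('/tmp/w',im=im,d=d,P=P)
im2,d2=grab_frame('side');save('w4',np.hstack([cv2.resize(im,(400,300)),cv2.resize(im2[150:350,270:420],(400,534))[:300]]))
save('w4f',im);save('s4f',im2)
E
```

```text
clock: 12.3
eef_pos: [0.4917, -0.1641, 0.2475]
tool_rot: [-3.142, -0.0, 1.46]
contact_force: [0.5, -0.8, -1.4]
width: 0.0073
grip_force: 58.5
[ 0.49170482 -0.16406428  0.24753576] [-3.14152926e+00 -2.64355071e-04  1.46016740e+00]
```

View pics/w4f.png

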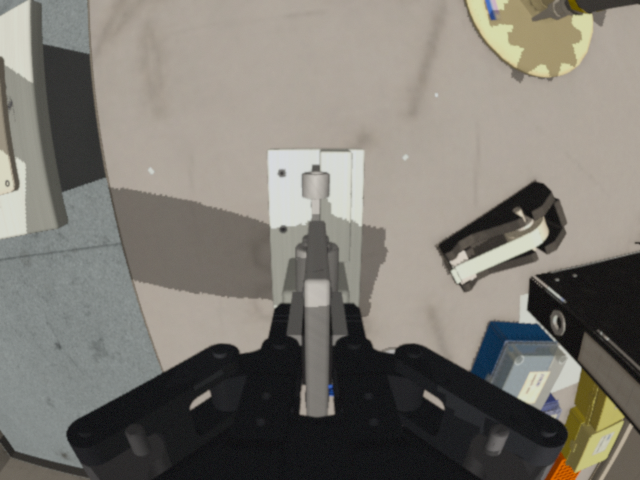

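Wrist view: leaf held upright, its plate at (316,280–410), neck end around (318,225), and the far fixed knuckle at (316,185). I measure the leaf and the knuckles in this one view, in jamb axes.

```bash
python3 - <<'E'
from h import *
Z=np.load('/tmp/w.npz');P=Z['P']
o=np.array([.4906,-.1655]);a=np.radians(-6.44);R=np.array([[np.cos(a),np.sin(a)],[-np.sin(a),np.cos(a)]])
J=P.copy();J[...,:2]=(P[...,:2]-o)@R.T;J*=1000
def box(n,M):
    Q=J[M];b=cv2.minAreaRect(Q[:,:2].astype(np.float32));print(n,len(Q),np.round(b[0],1),np.round(b[1],1),round(b[2],1),'min',Q.min(0).round(1),'max',Q.max(0).round(1))
z=J[...,2];near=(abs(J[...,0])<90)&(abs(J[...,1])<140)
box('plate',near&(z>6)&(z<14))
box('knuck+y',near&(z>76)&(z<92)&(abs(J[...,0])<16)&(J[...,1]>10))
for r in range(215,305,8):
    c=J[r,295:345];c=c[(c[:,2]>150)&(c[:,2]<400)]
    if len(c):print(r,len(c),c.min(0).round(1),c.max(0).round(1),np.median(c,0).round(1))
E
```

```text
plate 6705 [  0.  -35.9] [100.8 181.1] 0.1 min [ -50.4 -126.5    6.6] max [50.5 54.6 13.9]
knuck+y 678 [-0.1 28.2] [21.3 22.3] 89.5 min [-11.4  17.6  76.7] max [10.9 38.8 88.5]
223 17 [ -2.9  34.4 222. ] [  4.6  35.6 226.3] [  0.9  35.4 225.4]
231 18 [ -2.6  34.3 234.6] [  4.8  35.6 238.9] [  1.1  35.2 237.6]
239 20 [ -2.7  34.1 245.2] [  5.   36.  251.2] [  1.2  35.5 249.7]
247 44 [-10.5  13.8 197. ] [ 12.9  35.8 260.2] [  1.2  21.  217.5]
255 44 [-10.6  10.3 200.1] [ 12.9  80.8 390.1] [  1.1  34.7 265.8]
263 44 [-10.6   5.9 200.8] [ 12.3  80.8 390.1] [  1.1  34.7 273.5]
271 44 [-10.7   0.4 199.1] [ 13.1  80.8 390.1] [  1.3  34.9 281. ]
279 43 [-10.9  -4.2 199.8] [ 12.5  35.7 289.1] [  1.   34.9 287.2]
287 42 [-10.3  -8.4 201.4] [ 12.6  33.4 289.8] [  1.2  32.9 288.6]
295 47 [ -7.6  12.8 253.9] [ 11.1  31.3 290.9] [  1.6  30.1 288.5]
303 48 [ -7.2  12.3 259.9] [ 11.1  28.3 290.2] [  1.8  27.2 288.2]
```

View pics/w4.png

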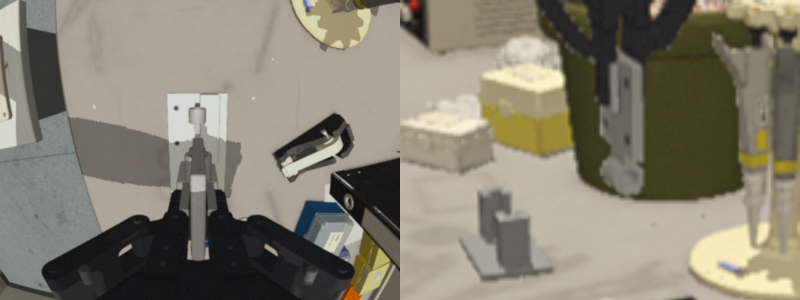

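Leaf is +1.1 mm in jamb x, centred within 0.3 mm in y, and its origin is at 199.5 mm. I correct x and lower to just above the gap.

```bash
python3 -m crank '[[[0,-0.04,1,0,1],[0,-0.04,2,0,1],[0,-0.04,2.8,0,1],[0,-0.04,3.4,0,1],[0,-0.04,3.6,0,1],[0,-0.04,3.6,0,1],[0,-0.04,3.6,0,1],[0,-0.04,3.6,0,1],[0,-0.04,3.6,0,1]]]'
cat > m.py <<'E'
from h import *
st=bot.observe();print(st['eef_pos'].round(4),st['tool_rot'].round(4),st['contact_force'].round(2),st['ft_torque'].round(3))
im,d,P,m=cloud('wrist');save('last',im)
o=np.array([.4906,-.1655]);a=np.radians(-6.44);R=np.array([[np.cos(a),np.sin(a)],[-np.sin(a),np.cos(a)]])
J=P.copy();J[...,:2]=(P[...,:2]-o)@R.T;J*=1000
z=J[...,2];near=(abs(J[...,0])<90)&(abs(J[...,1])<140)
Q=J[near&(z>6)&(z<14)];print('plate',np.round(cv2.minAreaRect(Q[:,:2].astype(np.float32))[0],1))
Q=J[near&(z>76)&(z<92)&(abs(J[...,0])<16)&(J[...,1]>17)&(J[...,1]<45)]
print('knuck',len(Q),Q.min(0).round(1),Q.max(0).round(1))
for r in range(223,310,8):
    c=J[r,295:345];c=c[(c[:,2]>95)&(c[:,2]<300)&(abs(c[:,1]-34)<6)]
    if len(c)>3:print(r,len(c),c.min(0).round(1),c.max(0).round(1),np.median(c,0).round(1))
E
python3 m.py
```

```text
clock: 13.3
eef_pos: [0.4911, -0.1652, 0.1585]
tool_rot: [3.14, 0.0, 1.458]
contact_force: [0.7, -0.7, -1.3]
width: 0.0073
grip_force: 58.6
[ 0.4911 -0.1652  0.1585] [3.1398e+00 4.0000e-04 1.4584e+00] [ 0.75 -0.73 -1.28] [-0.032 -0.016 -0.044]
plate [ -0.1 -30.6]
knuck 1227 [-12.   17.9  76.1] [11.8 39.  88.7]
223 17 [ -3.2  33.1 132.5] [  4.3  34.3 136.9] [  0.5  34.1 136.2]
231 18 [ -2.9  33.5 147.1] [  4.4  34.3 149.9] [  0.8  34.  148.9]
239 20 [ -3.1  33.2 157.5] [  4.6  34.6 161.7] [  0.7  34.2 160.6]
247 20 [ -2.9  33.3 167.6] [  4.3  34.5 171. ] [  0.7  34.2 170.2]
255 22 [ -3.   33.7 177.4] [  4.4  34.6 179.7] [  0.7  34.1 178.5]
263 24 [ -3.2  32.2 181.3] [  4.7  34.3 186.8] [  0.7  33.9 185.7]
271 24 [ -3.   33.3 191.2] [  4.4  34.6 194.2] [  0.7  34.1 193. ]
279 26 [ -3.1  33.  196.8] [  4.5  34.3 199.7] [  0.7  33.9 198.7]
287 26 [ -3.1  31.4 199.1] [  4.5  32.5 201.3] [  0.7  32.  200.4]
295 26 [ -3.1  28.6 198.9] [  4.5  29.6 200.9] [  0.7  29.2 200.1]
```

```bash
python3 -m crank '[[[0.03,-0.03,0.2,0,1],[0.03,-0.03,0.4,0,1],[0.03,-0.03,0.6,0,1],[0.03,-0.03,0.8,0,1],[0.03,-0.03,1,0,1],[0.03,-0.03,1.15,0,1],[0.03,-0.03,1.3,0,1],[0.03,-0.03,1.41,0,1],[0.03,-0.03,1.41,0,1],[0.03,-0.03,1.41,0,1],[0.03,-0.03,1.41,0,1],[0.03,-0.03,1.41,0,1]]]'
python3 m.py; python3 - <<'E'
from h import *
a=[]
for i in range(12): grab_frame('top'); s=bot.observe(); a.append(np.r_[s['eef_pos'],s['contact_force'],s['ft_torque']])
a=np.array(a);print(a.mean(0).round(4),a.std(0).round(4))
im,d=grab_frame('side');save('s5',cv2.resize(im[220:350,310:420],None,fx=4.6,fy=4.6,interpolation=cv2.INTER_CUBIC))
E
```

```text
clock: 14.55
eef_pos: [0.49, -0.1643, 0.1226]
tool_rot: [3.141, 0.0, 1.458]
contact_force: [-0.1, 0.2, -2.1]
width: 0.0072
grip_force: 58.6
[ 0.49   -0.1643  0.1226] [3.1411e+00 1.0000e-04 1.4583e+00] [-0.14  0.15 -2.14] [-0.05   0.044  0.001]
plate [  0.1 -22.2]
knuck 1308 [-12.   17.8  76.1] [11.5 39.2 88.3]
223 17 [-4.4 34.  96.9] [  3.   35.3 101.7] [ -0.7  34.9 100.3]
231 18 [ -4.1  34.2 110.7] [  3.2  35.2 114. ] [ -0.5  34.8 112.8]
239 20 [ -4.3  34.3 122.5] [  3.4  35.4 125.8] [ -0.5  35.2 125.1]
247 21 [ -4.5  33.6 130.3] [  3.1  35.5 135.7] [ -0.6  35.  134.3]
255 22 [ -4.2  34.2 140.5] [  3.3  35.4 144. ] [ -0.5  34.9 142.5]
263 24 [ -4.4  33.3 146.2] [  3.5  35.3 151.2] [ -0.5  34.8 149.9]
271 24 [ -4.1  34.4 155.9] [  3.2  35.6 158.6] [ -0.5  35.  157.2]
279 26 [ -4.3  33.5 160.1] [  3.4  35.6 164.7] [ -0.5  34.7 162.7]
287 26 [ -4.2  32.2 163.2] [  3.3  33.2 165.2] [ -0.5  32.8 164.3]
295 25 [ -4.3  29.4 163. ] [  3.3  30.5 165.1] [ -0.6  29.9 164. ]
[ 0.4899 -0.1642  0.1224 -0.1776 -0.0668 -2.007  -0.0063  0.01    0.0071] [0.000e+00 0.000e+00 1.000e-04 6.029e-01 3.158e-01 4.729e-01 2.420e-02
 2.920e-02 2.320e-02]
```

View pics/last.png

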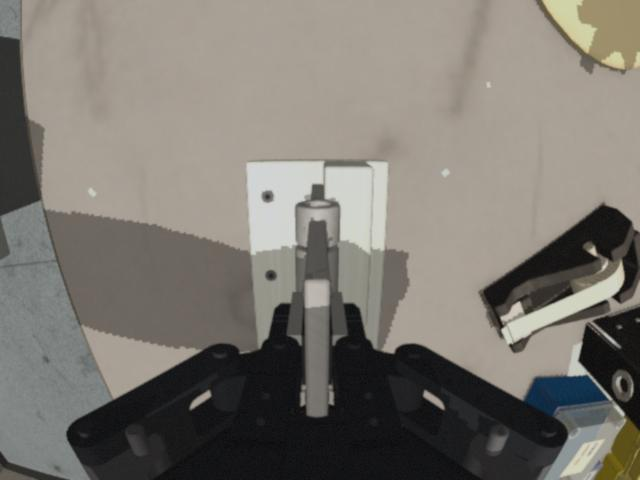

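View pics/s5.png

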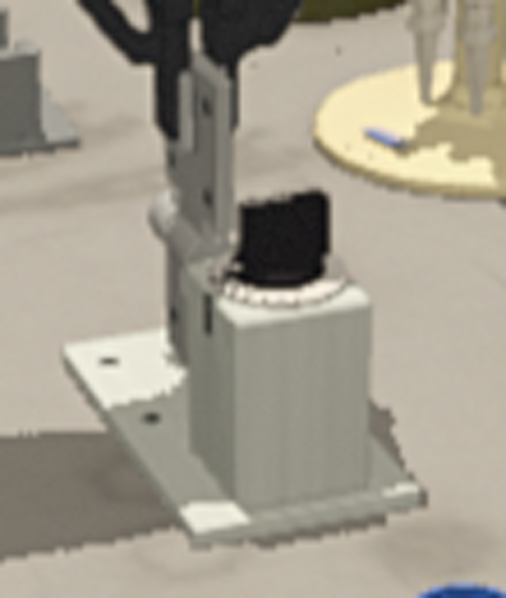

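Wrist view: leaf knuckle sits in the gap behind the +y knuckle (318,220), coaxial to within about 0.5 mm. The side crop shows the leaf upright and the knob on its mark, and the forces show only the leaf's weight. I make one tiny x nudge, then hand in.

```bash
python3 -m crank '[[[0,0.02,-0.01,0,1],[0,0.02,-0.01,0,1],[0,0.02,-0.01,0,1],[0,0.02,-0.01,0,1],[0,0.02,-0.01,0,1]]]'
python3 m.py | sed -n '1,3p;8,9p'
```

```text
clock: 15.75
eef_pos: [0.4903, -0.1643, 0.1226]
tool_rot: [-3.142, 0.0, 1.458]
contact_force: [0.7, 0.2, -1.9]
width: 0.0074
grip_force: 58.6
[ 0.4903 -0.1643  0.1226] [-3.1416  0.      1.4583] [ 0.66  0.23 -1.88] [-0.012  0.025 -0.003]
plate [  0.1 -22. ]
knuck 1292 [-12.   17.9  76. ] [11.7 39.2 87.7]
255 22 [ -3.9  34.1 140.1] [  3.6  35.3 143.4] [ -0.2  35.  142.6]
263 24 [ -4.1  33.1 145.6] [  3.8  35.4 151.4] [-1.00e-01  3.49e+01  1.50e+02]
```

```bash
python3 -c "
from plant import finish_job
print(finish_job())"
```

```text
the job is handed in; nothing more can be done
None
```

The job is handed in: the knob is on its zero mark and the gripper holds the leaf upright in the gap, its bore within about 0.5 mm of the hinge line and only its own weight on the wrist; I gave the bottle, flask and cap a wide berth but did not re-measure them at the end.

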